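# Turn a tab-lock safety selector and open the socket shutter

## Robot

A 6-joint arm with a two-finger parallel gripper is mounted at the origin on a cart in front of the work surface, level with it; the furniture and walls round the work are solid. World frame = base frame: x ahead of the robot, y to its left, z up, the work surface at z = 0. Lengths are in m, angles in degrees, forces in N, time in s.
With the tool pointing down it reaches from about 0.3 to 0.75 m from the base axis. Payload 8.5 kg.
Tool frame: the origin (TCP) lies between the finger pads; the fingertips stand env.finger_overhang ahead of it and the grasp point (between the pads) lies 2 mm behind it (env.finger_overhang is the distance from the TCP to the fingertips, in m); z points along the fingers, y is the line along which they close (so a half turn about z gives the same grasp; the last joint's range is limited). The gripper opens to 85 mm and grips with 20 to 120 N. Pads are 22 mm wide; open, the fingers measure 114 mm over their backs; the gripper's body (76 mm by 85 mm) begins 54 mm behind the grasp point. The pads swing forward as they close: fully open they stand 13 mm farther back than shut.
Start: joints at [-81.606, 21.807, 74.336, -0, 83.858, -12.336], TCP at [0.195, -0.514, 0.248] pointing down, gripper open.
Joint ranges: [-178.18, 178.18], [-50.72, 133.34], [12.68, 142.11], [-81.47, 261.47], [9.98, 163.14], [-165.26, 165.26]. Speed limits (degrees/s): [136.94, 136.94, 180, 180, 180, 180].

## Interface

Orientations are given as a 3x3 rotation matrix whose columns are the frame's x, y, z axes.
In Python, from rig import env gives the robot as it stands. The module is installed in compiled form; this text tells all that it offers.
- The arm moves only by the tool jog_arm, never from a script. Its arguments are lists of equal length, an entry for each row: "hand": the finger opening in m, from 0 to 0.0854; "travel": the shift along the world's x, y, z in m, a list of three; "yaw": the turn about the world's z in rad. A call has exactly 5 rows; each row shifts and turns the commanded pose from where the row before left it; what a row does not reach is not made up. A row lasts 1/8 s, in which the tool goes at most 62.5 mm and 10.7 degrees, less where a joint would pass 70% of its speed; a pose out of reach is approached as far as the arm can. A call is refused whole if a number of a shift passes 0.0625 or a number of a turn 0.188, either way. A call with a gripper value outside its range is refused whole. The fingers move at their own pace and stop on an object; "grip_force" is the grip in N (left out, the last holds). Time passes only in rows, so rows that do not move let the fingers close, or fill a call up. It gives the time, the measured TCP pose, the force, the opening and the grip force at its end, in the units of the state.
- env.observe(): the state, without advancing time (a new reading comes with each control period).
- env.get_image(name): name is "side" or "top"; returns the picture (420x560x3 uint8, red, green, blue); there is no depth.
- env.calibration(name): a dict with "fx", "fy", "cx", "cy" (pixels), "position" and "rotation" of the camera in the world. Camera axes: x right, y down, z forward; pixel columns grow to the right and rows downward; lengths in m; the calibration is good to about 2 mm. A picture is of the moment at which its call begins. calibration takes no time and is no camera call.
- env.close_job(): hands the job in; it is judged then, once.
The state is a dict: "time_s": time; "q": joint angles; "qvel": joint speeds; "joint_efforts": joint torques, N m; "position": TCP position; "tool_rot": TCP orientation; "ft_force": force on the tool from outside, world axes, zero at the start; "wrist_torque": the same for the moment, N m; "grip_width": finger opening in m; "gripper_force": force on a finger pad.
Only numpy, scipy, OpenCV 4.12 (cv2) and the standard library are available. Lean on these libraries where they do the work, as an engineer would, in place of code of your own. Each camera call takes 0.05 s, during which the arm holds its last target. There are 200 camera calls.

## Task

Bring the grey lead box on the bench into service: pinch both release tabs of its black selector knob, turn the knob clockwise (seen from above) until both tabs can spring fully out into the next notch, which you must find by feel, somewhere between 50 and 80 degrees on, and let go of it there. Then slide the steel shutter beside the knob fully open, away from the knob, so that the two sockets are uncovered. Squeeze, turn and push gently, so that the box and its parts are never pressed with more than 70 N in all, and leave the other things on the bench where they lie.

Things in the scene. Friction and masses are not known exactly. Their poses are not given: they have to be found in the camera images.
- test_box: grey lead box fixed to the bench, 130 (x) by 220 (y) by 50 mm high, flat aluminium panel on top, 50 mm above the bench; feet reach 75 mm out in x. Origin at the centre of its underside. The knob's vertical axis is at x 0, y +50 mm, the shutter round x 0, y -45 mm. Finger forces on box, knob, tabs and shutter are added up: pinching with 20 N on each side counts as 40 N
- selector_grip (a point): point on the knob's axis, 34 mm above the panel, at the height to pinch the tabs. Its x and y turn with the knob (box axes at selector = 0); the tabs face its +y and -y. The black knob is 50 mm high over the panel, its top disc 42 mm across, with a white pointer line to -x
- tab_a_face (a point): middle of the flat upright face of the grey tab on the knob's +y side; face 24 mm wide, from 16 to 46 mm above the panel. The two faces are 56 mm apart when out, 46 mm when both are pressed to their stops. A notched metal collar, 77 mm across and 10 mm high, rings the knob's foot: keep fingertips 11 mm or more over the panel
- tab_b_face (a point): the same point of the tab on the knob's -y side
- selector (a joint): knob angle, rad, growing clockwise seen from above; 0 at the start, held there by the teeth to about 0.05; turns to 1.75 with the tabs pressed, friction 0.05 N m. The next notch is centred somewhere from 0.87 to 1.40 (differs from box to box, not measured); the teeth drop in only within about 0.04 of its centre; beyond it the collar goes on, with no stop
- tab_a (a joint): travel of the +y tab, m: 0 fully out, 0.005 fully in; sprung outward with 4 N at 0, 10 N at 0.005. In a notch its tooth locks the knob (either tab alone does) until pressed past 0.0033. Let go between notches it rests on the collar wall at about 0.0032: the knob can still be turned, and the tab springs out when it meets a notch
- tab_b (a joint): the same for the -y tab
- shutter_grip (a point): grip point on the shutter's black upright fin, 19 mm above the panel; axes as the box's. The fin is 10 mm thick in x, 26 mm long in y, its top 28 mm above the panel; it stands on a steel plate 60 x 50 mm whose top is 4.5 mm above the panel, between rails 8 mm high
- shutter (a joint): travel of the shutter, m, along the box's -y (away from the knob): 0 closed, 0.028 fully open, at its end stop. Friction about 2 N, no spring. The knob bars it after about 1 mm until selector is above about 0.78
- tape_roll: roll of cream tape lying flat, 68 mm across, 24 mm high, behind the box; origin under its middle; leave it alone
- terminal_0: small grey terminal block, 14x30x17 mm, behind the box; origin under its middle; leave it alone
- marker_black: marker pen, white barrel and black cap, 135x20x18 mm, lying in front of the box; origin under its middle; leave it alone
- transformer_0: small yellow transformer, 25x27x23 mm, in front of the box; origin under its middle; leave it alone
- side_cutters: side cutters with red handles, 127x42x12 mm, lying at the box's right (-y) side; origin under its middle; leave it alone
- multimeter: yellow pocket multimeter, 145x68x44 mm, lying farther back; origin under its middle; leave it alone

How it is judged (in metres and radians):
On the way, in this order (a step that is already met when the one before it is completed fails the run):
1. both tabs are pressed in and the knob is turned off its first notch, the shutter still closed (value of joint each of tab_a, tab_b above 0.0025 m and value of joint selector above 0.2 rad and value of joint shutter below 0.005 m), for 0.05 s.
2. the knob stands in the next notch with both tabs sprung out and let go, the shutter still closed (value of joint selector between 0.82 and 1.45 rad and value of joint each of tab_a, tab_b below 0.0012 m and value of joint shutter below 0.005 m and contact force between the fingers and test_box below 0.5 N), for 0.2 s.
At the end, for the whole second after the job is handed in: the knob is turned 0.82 to 1.45 rad clockwise with both tabs out to within 1.2 mm (locked in the next notch), and the shutter is open by more than 25.5 of its 28 mm and at rest (value of joint selector between 0.82 and 1.45 rad and value of joint each of tab_a, tab_b below 0.0012 m and value of joint shutter above 0.0255 m and velocity of joint shutter between -0.01 and 0.01 m/s); the robot touches nothing.
It fails at once if the fingers press the box, its knob, tabs or shutter with more than 70 N in all (contact force between the fingers and test_box above 70 N).
It fails at once if a bystander is moved more than 20 mm (distance of any of tape_roll, terminal_0, marker_black, transformer_0, side_cutters, multimeter from where it was at the start of the episode above 0.02 m).
It also fails if it takes over 58 s, if anything falls off the work surface, if the arm or the gripper's body presses on something with over 40 N, if the wrist force passes 120 N, or if a joint passes its speed limit or range.

## Working session

There is one attempt and no reset: what is moved stays moved. The work goes in short steps, Python scripts to look and compute and a tool call to move; the robot and the scene stay as the last step left them, time stands still between calls to the robot, and variables do not carry over. Pictures are saved under pics/ and viewed, at most 10 in all, crops included, and the job is handed in when it is done.

Besides the shell and the picture viewer there is one more tool, called after "Call:" in YAML: its name, and indented under it one key for each argument. jog_arm: Moves the arm, as the interface text tells. Its arguments: {"type":"object","properties":{"hand":{"type":"array"},"travel":{"type":"array"},"yaw":{"type":"array"},"grip_force":{"type":"number"}},"required":["hand","travel","yaw"]}

```bash
mkdir -p pics; python3 - <<'E'
from rig import env
import cv2
for n in("top","side"):
    c=env.calibration(n); print(n,c)
    cv2.imwrite(f"pics/{n}0.png",env.get_image(n)[:,:,::-1])
o=env.observe();print(o["position"],o["tool_rot"],o["grip_width"],env.finger_overhang,o["time_s"])
E
```

```text
top {'fx': 520.7872033396391, 'fy': 520.7872033396391, 'cx': 278.52038561823656, 'cy': 210.2316028330004, 'position': array([0.29881219, 0.03125734, 1.12372705]), 'rotation': array([[ 0.1266472 , -0.96590514,  0.22580468],
       [-0.9919429 , -0.12403886,  0.02576125],
       [ 0.00312563, -0.22724794, -0.97383192]])}
side {'fx': 488.54297662806323, 'fy': 488.54297662806323, 'cx': 279.4234118199967, 'cy': 213.581157591973, 'position': array([0.09960406, 0.68518811, 0.45219643]), 'rotation': array([[-0.83392381, -0.24546112,  0.49428728],
       [-0.55181836,  0.35752475, -0.75344047],
       [ 0.00822041, -0.90106875, -0.43359836]])}
[ 0.19465672 -0.51415489  0.24779699] [[ 9.35250243e-01  3.53987206e-01 -2.01164781e-04]
 [ 3.53987171e-01 -9.35249442e-01  1.25023926e-03]
 [ 2.54429453e-04 -1.24049632e-03 -9.99999198e-01]] 0.08580313748589033 0.017 0.1
```

View pics/top0.png

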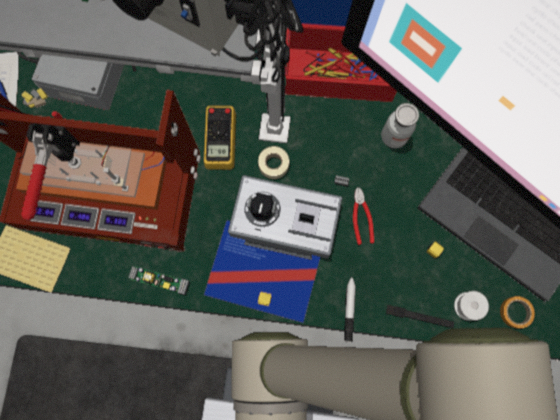

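View pics/side0.png

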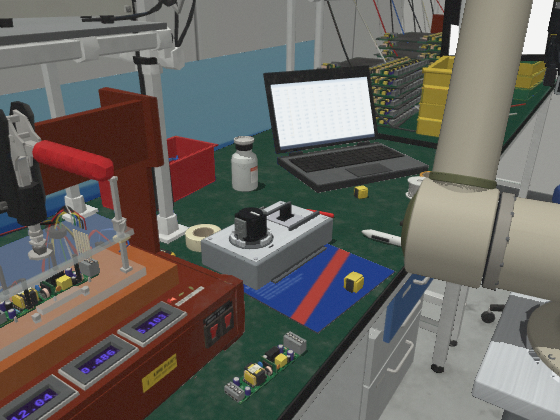

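The top view shows the box with its corners near (243,178), (341,196) and (331,250). The knob is at (262,207), and the shutter fin is near (307,217). I'll zoom in on both.

```bash
python3 - <<'E'
import cv2,numpy as np
a=cv2.imread("pics/top0.png")[165:265,220:350]; b=cv2.imread("pics/side0.png")[190:290,195:340]
a=cv2.resize(a,None,fx=6,fy=6,interpolation=3)[:, :780]
b=cv2.resize(b,None,fx=5,fy=5,interpolation=3)
cv2.imwrite("pics/za.png",a);cv2.imwrite("pics/zb.png",b)
E
```

```text
(no output)
```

View pics/za.png

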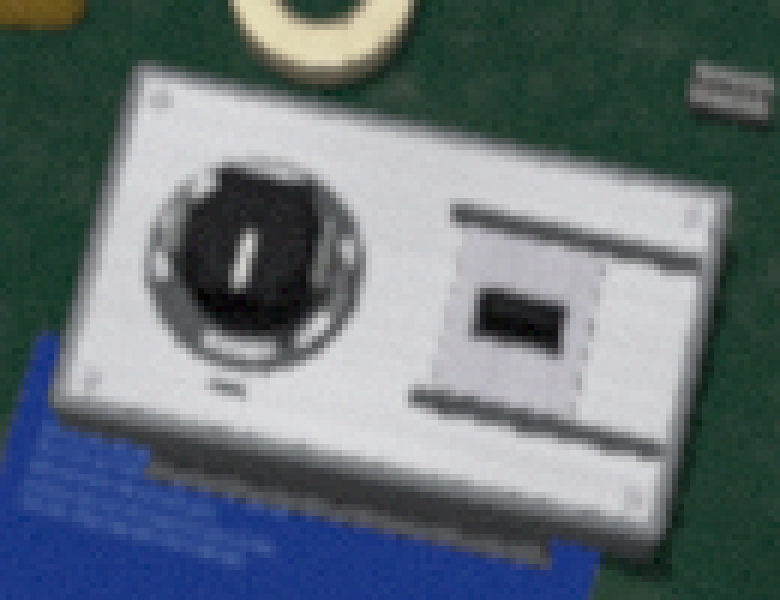

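View pics/zb.png

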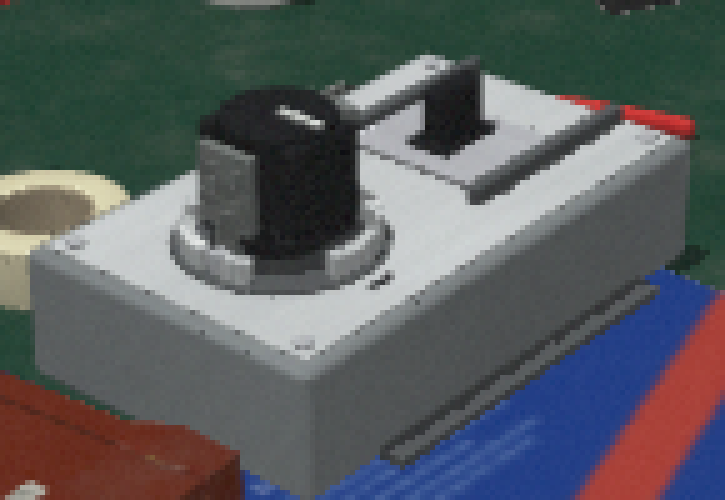

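The crops show the panel corners, knob disc and fin clearly in both views: knob disc at (255,252) in the top crop and (280,112) in the side crop. I'll fit the box pose to these points in both pictures.

```bash
cat > h.py <<'E'
from rig import env
import numpy as np
from scipy.optimize import least_squares
def proj(n,P):
    c=env.calibration(n); p=(np.atleast_2d(P)-c["position"])@c["rotation"]
    return np.c_[c["fx"]*p[:,0]/p[:,2]+c["cx"], c["fy"]*p[:,1]/p[:,2]+c["cy"]]
def T(v,P):
    P=np.atleast_2d(P).astype(float); c,s=np.cos(v[2]),np.sin(v[2])
    return np.c_[v[0]+c*P[:,0]-s*P[:,1], v[1]+s*P[:,0]+c*P[:,1], P[:,2]]
E
python3 - <<'E'
from h import *
W=np.array
top=W([[65,110,50],[65,-110,50],[-65,110,50],[0,50,100],[0,50,60]])/1e3
tp=(W([[135,66],[730,190],[52,410],[255,250],[256,262]])+.5)/6-.5+[220,165]
sid=W([[65,110,50],[-65,110,50],[-65,-110,50],[65,-110,50],[0,50,100]])/1e3
sp=(W([[32,255],[312,378],[690,150],[430,55],[280,114]])+.5)/5-.5+[195,190]
# v: x,y,yaw and small image offsets of each camera
def f(v): return np.r_[(proj("top",T(v,top))-tp-v[3:5]).ravel(),(proj("side",T(v,sid))-sp-v[5:7]).ravel(),W(v[3:])/1.0]
r=least_squares(f,[.4,.05,0,0,0,0,0]);v=r.x
print(v,np.degrees(v[2]));print(r.fun.reshape(-1,2).round(2))
print("knob",T(v,[0,.05,.084]),"fin",T(v,[0,-.045,.069]))
# fin check
print((proj("top",T(v,[[0,-.045,.078],[0,-.045,.064]]))-v[3:5]-[220,165]+.5)*6)
np.save("v.npy",v)
E
```

```text
[ 0.53977851  0.04387921 -0.08907583 -0.03588366 -0.17143697  0.15853908
 -1.13386764] -5.103669076911261
[[-0.2  -0.14]
 [ 1.13  0.5 ]
 [-0.65  0.62]
 [-0.35 -1.85]
 [ 0.03  0.69]
 [-1.37 -0.17]
 [ 0.24  0.74]
 [ 1.53 -1.54]
 [-0.68 -0.53]
 [ 0.44  0.37]
 [-0.04 -0.17]
 [ 0.16 -1.13]]
knob [[0.54422642 0.09368098 0.084     ]] fin [[ 0.5357754  -0.00094238  0.069     ]]
[[525.54164827 312.61404708]
 [523.26366448 321.31168625]]
```

Call:
jog_arm:
  hand: [0.085,0.085,0.085,0.085,0.085]
  travel:
    - [0.0233,0.0405,0]
    - [0.0233,0.0405,0]
    - [0.0233,0.0405,0]
    - [0.0233,0.0405,0]
    - [0.0233,0.0405,0]
  yaw: [0.18,0.18,0.18,0.18,0.18]
  grip_force: 20

```text
time_s: 0.72
position: [0.3116, -0.3104, 0.2481]
tool_rot: [[0.299, 0.954, -0.0], [0.954, -0.299, 0.0], [0.0, -0.0, -1.0]]
ft_force: [1.8, -0.1, 0.9]
grip_width: 0.0851
gripper_force: 0.0
```

Call:
jog_arm:
  hand: [0.085,0.085,0.085,0.085,0.085]
  travel:
    - [0.0233,0.0405,0]
    - [0.0233,0.0405,0]
    - [0.0233,0.0405,0]
    - [0.0233,0.0405,0]
    - [0.0233,0.0405,0]
  yaw: [0.18,0.18,0.18,0.18,0.18]

```text
time_s: 1.35
position: [0.4281, -0.1079, 0.2482]
tool_rot: [[-0.562, 0.827, -0.0], [0.827, 0.562, 0.0], [0.0, -0.0, -1.0]]
ft_force: [0.1, -0.6, -0.3]
grip_width: 0.085
gripper_force: 0.0
```

Call:
jog_arm:
  hand: [0.085,0.085,0.085,0.085,0.085]
  travel:
    - [0.0233,0.0405,0]
    - [0.0233,0.0405,0]
    - [0.0233,0.0405,0]
    - [0.0233,0.0405,0]
    - [0.0233,0.0405,0]
  yaw: [0.18,0.18,0.18,0.18,0.17]

```text
time_s: 1.98
position: [0.5447, 0.0946, 0.248]
tool_rot: [[-0.996, 0.084, -0.001], [0.084, 0.996, -0.0], [0.001, -0.0, -1.0]]
ft_force: [0.5, -1.0, 0.9]
grip_width: 0.0849
gripper_force: 0.0
```

```bash
cat >> h.py <<'E'
def st():
    o=env.observe(); R=o["tool_rot"]
    print("t",round(o["time_s"],2),"p",o["position"].round(4),"yang",round(np.degrees(np.arctan2(R[1,1],R[0,1])),2),"q",np.round(o["q"],1),
     "F",np.round(o["ft_force"],1),"M",np.round(o["wrist_torque"],2),"w",round(o["grip_width"],4),"gf",np.round(o["gripper_force"],1))
E
python3 -c "
from h import *
st()"
```

```text
t 1.98 p [0.5447 0.0946 0.248 ] yang 85.19 q [ -2.4  22.1  73.9  -0.   84.  -87.6] F [ 0.5 -1.   0.9] M [-0.06 -0.02  0.02] w 0.0849 gf 0.0
```

Call:
jog_arm:
  hand: [0.085,0.085,0.085,0.085,0.085]
  travel:
    - [0,0,-0.04]
    - [0,0,-0.04]
    - [0,0,-0.03]
    - [0,0,-0.01]
    - [0,0,0]
  yaw: [0,0,0,0,0]

```text
time_s: 2.6
position: [0.5443, 0.0931, 0.1284]
tool_rot: [[-0.996, 0.09, -0.0], [0.09, 0.996, -0.0], [0.0, -0.0, -1.0]]
ft_force: [0.8, 0.4, 0.3]
grip_width: 0.0852
gripper_force: 0.0
```

```bash
python3 - <<'E'
from h import *
import cv2
st()
b=env.get_image("side")[:,:,::-1];b=cv2.resize(b[130:290,170:370],None,fx=3.7,fy=3.7,interpolation=3)
cv2.imwrite("pics/s1.png",b)
E
```

```text
t 2.6 p [0.5443 0.0931 0.1284] yang 84.85 q [ -2.6  28.6  84.5  -0.   66.9 -87.4] F [0.8 0.4 0.3] M [-0.02  0.05  0.01] w 0.0852 gf 0.0
```

View pics/s1.png

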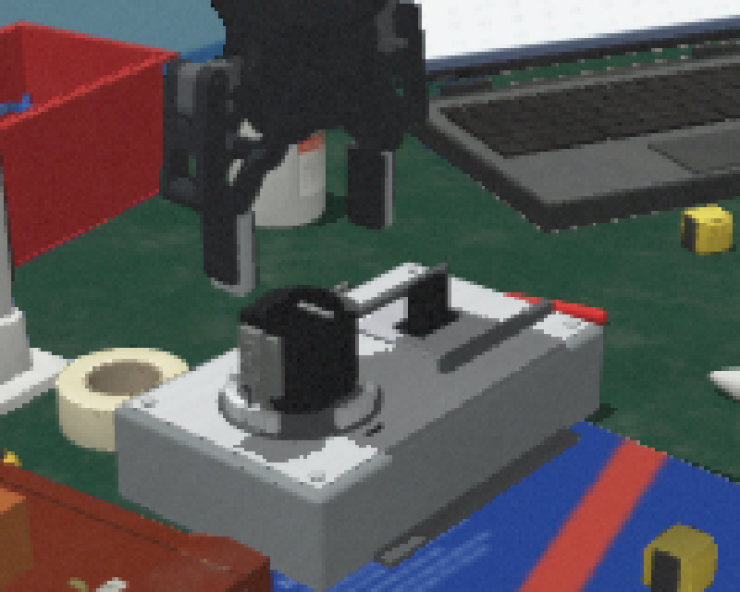

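The side view shows the open fingers straddling the knob: tips near (235,290) and (375,228), with their midpoint above the disc at (300,302). Next I'll descend and close to just outside the tabs.

Call:
jog_arm:
  hand: [0.085,0.085,0.085,0.075,0.066]
  travel:
    - [0,0,-0.02]
    - [0,0,-0.02]
    - [0,0,-0.006]
    - [0,0,0]
    - [0,0,0]
  yaw: [0,0,0,0,0]

```text
time_s: 3.28
position: [0.5447, 0.0931, 0.0834]
tool_rot: [[-0.996, 0.09, 0.002], [0.09, 0.996, -0.0], [-0.002, 0.0, -1.0]]
ft_force: [-0.6, -0.1, 0.2]
grip_width: 0.0658
gripper_force: 0.0
```

Call:
jog_arm:
  hand: [0.064,0.062,0.061,0.06,0.059]
  travel:
    - [0,0,0]
    - [0,0,0]
    - [0,0,0]
    - [0,0,0]
    - [0,0,0]
  yaw: [0,0,0,0,0]

```text
time_s: 3.9
position: [0.5442, 0.0931, 0.0823]
tool_rot: [[-0.996, 0.09, -0.0], [0.09, 0.996, -0.0], [0.0, -0.0, -1.0]]
ft_force: [0.5, -0.2, -0.7]
grip_width: 0.0591
gripper_force: 0.0
```

```bash
python3 -c "
from h import *
st()"
```

```text
t 3.9 p [0.5442 0.0931 0.0823] yang 84.86 q [ -2.6  32.   87.5  -0.   60.5 -87.4] F [ 0.5 -0.2 -0.7] M [-0.05 -0.05  0.03] w 0.0591 gf 0.0
```

Call:
jog_arm:
  hand: [0.058,0.057,0.056,0.055,0.055]
  travel:
    - [0,0,0]
    - [0,0,0]
    - [0,0,0]
    - [0,0,0]
    - [0,0,0]
  yaw: [0,0,0,0,0]

```text
time_s: 4.53
position: [0.5443, 0.0935, 0.0825]
tool_rot: [[-0.996, 0.09, 0.001], [0.09, 0.996, 0.001], [-0.0, 0.001, -1.0]]
ft_force: [0.2, 6.1, 3.4]
grip_width: 0.0549
gripper_force: 2.6
```

Call:
jog_arm:
  hand: [0.0545,0.054,0.0535,0.053,0.053]
  travel:
    - [0,0,0]
    - [0,0,0]
    - [0,0,0]
    - [0,0,0]
    - [0,0,0]
  yaw: [0,0,0,0,0]

```text
time_s: 5.15
position: [0.5443, 0.093, 0.0827]
tool_rot: [[-0.996, 0.09, 0.001], [0.09, 0.996, -0.0], [-0.001, -0.0, -1.0]]
ft_force: [-2.1, 3.7, 6.6]
grip_width: 0.053
gripper_force: 5.7
```

Call:
jog_arm:
  hand: [0.053,0.053,0.053,0.053,0.053]
  travel:
    - [0,0.0006,0]
    - [0,0.0006,0]
    - [0,0,0]
    - [0,0,0]
    - [0,0,0]
  yaw: [0,0,0,0,0]

```text
time_s: 5.78
position: [0.5443, 0.0938, 0.0827]
tool_rot: [[-0.996, 0.09, 0.001], [0.09, 0.996, -0.001], [-0.001, -0.001, -1.0]]
ft_force: [-0.7, 1.0, 6.2]
grip_width: 0.0533
gripper_force: 5.7
```

Call:
jog_arm:
  hand: [0.0525,0.052,0.0515,0.051,0.051]
  travel:
    - [0,0,0]
    - [0,0,0]
    - [0,0,0]
    - [0,0,0]
    - [0,0,0]
  yaw: [0,0,0,0,0]

```text
time_s: 6.4
position: [0.5444, 0.0938, 0.0829]
tool_rot: [[-0.996, 0.09, 0.001], [0.09, 0.996, -0.001], [-0.001, -0.001, -1.0]]
ft_force: [-1.9, 0.7, 8.0]
grip_width: 0.0511
gripper_force: 6.9
```

```bash
python3 -c "
from h import *
st()"
```

```text
t 6.4 p [0.5444 0.0938 0.0829] yang 84.85 q [ -2.5  32.   87.4  -0.1  60.5 -87.3] F [-1.9  0.7  8. ] M [ 0.21  0.23 -0.04] w 0.0511 gf 6.9
```

Call:
jog_arm:
  hand: [0.0505,0.05,0.0495,0.049,0.0485]
  travel:
    - [0,0,0.0003]
    - [0,0,0.0003]
    - [0,0,0]
    - [0,0,0]
    - [0,0,0]
  yaw: [0,0,0,0,0]

```text
time_s: 7.02
position: [0.5444, 0.094, 0.0834]
tool_rot: [[-0.996, 0.09, 0.001], [0.09, 0.996, -0.001], [-0.001, -0.001, -1.0]]
ft_force: [-1.7, 0.4, 7.5]
grip_width: 0.0486
gripper_force: 8.5
```

Call:
jog_arm:
  hand: [0.048,0.0475,0.047,0.0467,0.0467]
  travel:
    - [0,0,0]
    - [0,0,0]
    - [0,0,0]
    - [0,0,0]
    - [0,0,0]
  yaw: [0,0,0,0,0]

```text
time_s: 7.65
position: [0.5444, 0.094, 0.0837]
tool_rot: [[-0.996, 0.09, 0.001], [0.09, 0.996, -0.001], [-0.001, -0.001, -1.0]]
ft_force: [-2.3, -0.0, 8.7]
grip_width: 0.0469
gripper_force: 9.6
```

```bash
python3 -c "
from h import *
st()"
```

```text
t 7.65 p [0.5444 0.094  0.0837] yang 84.86 q [ -2.5  32.   87.4  -0.   60.6 -87.3] F [-2.3 -0.   8.7] M [ 0.12  0.3  -0.06] w 0.0469 gf 9.6
```

Call:
jog_arm:
  hand: [0.0467,0.0467,0.0467,0.0467,0.0467]
  travel:
    - [0,0,0]
    - [0,0,0]
    - [0,0,0]
    - [0,0,0]
    - [0,0,0]
  yaw: [-0.03,-0.04,-0.04,-0.04,0]

```text
time_s: 8.28
position: [0.5444, 0.0941, 0.0836]
tool_rot: [[-0.971, 0.238, 0.001], [0.238, 0.971, -0.0], [-0.001, -0.0, -1.0]]
ft_force: [-2.5, 1.9, 10.9]
grip_width: 0.0469
gripper_force: 9.6
```

```bash
python3 -c "
from h import *
st()"
```

```text
t 8.28 p [0.5444 0.0941 0.0836] yang 76.24 q [ -2.5  32.   87.4  -0.   60.6 -78.7] F [-2.5  1.9 10.9] M [ 0.24  0.29 -0.04] w 0.0469 gf 9.6
```

Call:
jog_arm:
  hand: [0.0467,0.0467,0.0467,0.0467,0.0467]
  travel:
    - [0,0,0]
    - [0,0,0]
    - [0,0,0]
    - [0,0,0]
    - [0,0,0]
  yaw: [-0.06,-0.06,-0.06,-0.06,-0.06]

```text
time_s: 8.9
position: [0.5445, 0.0947, 0.0837]
tool_rot: [[-0.857, 0.515, 0.001], [0.515, 0.857, 0.001], [-0.001, 0.001, -1.0]]
ft_force: [-1.0, 5.5, 9.5]
grip_width: 0.0469
gripper_force: 10.9
```

Call:
jog_arm:
  hand: [0.0467,0.0467,0.0467,0.0467,0.0467]
  travel:
    - [0,0,0]
    - [0,0,0]
    - [0,0,0]
    - [0,0,0]
    - [0,0,0]
  yaw: [-0.06,-0.06,-0.06,-0.06,0]

```text
time_s: 9.52
position: [0.5447, 0.0953, 0.0837]
tool_rot: [[-0.711, 0.704, 0.002], [0.704, 0.711, 0.002], [-0.0, 0.003, -1.0]]
ft_force: [0.6, 8.6, 7.8]
grip_width: 0.0468
gripper_force: 11.7
```

```bash
python3 -c "
from h import *
st()"
```

```text
t 9.53 p [0.5447 0.0953 0.0837] yang 45.29 q [ -2.4  32.   87.4   0.1  60.6 -47.7] F [0.6 8.6 7.8] M [ 1.43 -0.03 -0.03] w 0.0468 gf 11.7
```

Call:
jog_arm:
  hand: [0.0467,0.0467,0.0467,0.0467,0.0467]
  travel:
    - [0,0.0006,0]
    - [0,0.0006,0]
    - [0,0,0]
    - [0,0,0]
    - [0,0,0]
  yaw: [0,0,0,0,0]

```text
time_s: 10.15
position: [0.5448, 0.0955, 0.0837]
tool_rot: [[-0.711, 0.703, 0.002], [0.703, 0.711, -0.0], [-0.001, 0.001, -1.0]]
ft_force: [0.5, 2.8, 7.9]
grip_width: 0.0469
gripper_force: 9.7
```

```bash
python3 -c "
from h import *
st()"
```

```text
t 10.15 p [0.5448 0.0955 0.0837] yang 45.32 q [ -2.3  32.   87.3  -0.   60.6 -47.6] F [0.5 2.8 7.9] M [ 0.43  0.02 -0.05] w 0.0469 gf 9.7
```

Call:
jog_arm:
  hand: [0.0475,0.0485,0.0495,0.0505,0.0505]
  travel:
    - [0,0,0]
    - [0,0,0]
    - [0,0,0]
    - [0,0,0]
    - [0,0,0]
  yaw: [0,0,0,0,0]

```text
time_s: 10.78
position: [0.5448, 0.0956, 0.083]
tool_rot: [[-0.711, 0.703, 0.002], [0.703, 0.711, 0.0], [-0.001, 0.001, -1.0]]
ft_force: [3.9, 4.7, 1.4]
grip_width: 0.0507
gripper_force: 2.7
```

```bash
python3 -c "
from h import *
st()"
```

```text
t 10.78 p [0.5448 0.0956 0.083 ] yang 45.32 q [ -2.3  32.   87.3   0.   60.5 -47.6] F [3.9 4.7 1.4] M [ 0.7  -0.64 -0.  ] w 0.0507 gf 2.7
```

Call:
jog_arm:
  hand: [0.0505,0.0505,0.0505,0.0505,0.0505]
  travel:
    - [0.0005,0.0005,0]
    - [0,0,0]
    - [0,0,0]
    - [0,0,0]
    - [0,0,0]
  yaw: [0,0,0,0,0]

```text
time_s: 11.4
position: [0.5447, 0.0959, 0.0828]
tool_rot: [[-0.711, 0.703, -0.0], [0.703, 0.711, -0.0], [-0.0, -0.0, -1.0]]
ft_force: [3.1, 1.3, -0.4]
grip_width: 0.0505
gripper_force: 1.4
```

```bash
python3 -c "
from h import *
st()"
```

```text
t 11.4 p [0.5447 0.0959 0.0828] yang 45.32 q [ -2.3  32.1  87.3  -0.   60.6 -47.6] F [ 3.1  1.3 -0.4] M [ 0.15 -0.59 -0.07] w 0.0505 gf 1.4
```

Call:
jog_arm:
  hand: [0.0505,0.0505,0.0505,0.0505,0.0505]
  travel:
    - [0.0004,0,0]
    - [0,0,0]
    - [0,0,0]
    - [0,0,0]
    - [0,0,0]
  yaw: [-0.03,-0.03,-0.03,-0.03,0]

```text
time_s: 12.02
position: [0.5447, 0.0968, 0.0828]
tool_rot: [[-0.621, 0.784, -0.001], [0.784, 0.621, 0.001], [0.001, 0.0, -1.0]]
ft_force: [1.3, 6.4, 0.3]
grip_width: 0.05
gripper_force: 3.1
```

```bash
python3 -c "
from h import *
st()"
```

```text
t 12.03 p [0.5447 0.0968 0.0828] yang 38.38 q [ -2.2  32.1  87.2   0.1  60.7 -40.6] F [1.3 6.4 0.3] M [ 0.99 -0.26  0.12] w 0.05 gf 3.1
```

Call:
jog_arm:
  hand: [0.0505,0.0505,0.0505,0.0505,0.0505]
  travel:
    - [0,0,0]
    - [0,0,0]
    - [0,0,0]
    - [0,0,0]
    - [0,0,0]
  yaw: [-0.02,-0.02,-0.02,0,0]

```text
time_s: 12.65
position: [0.5449, 0.0967, 0.0828]
tool_rot: [[-0.573, 0.82, -0.0], [0.82, 0.573, 0.001], [0.001, 0.0, -1.0]]
ft_force: [2.6, 6.3, -0.9]
grip_width: 0.0505
gripper_force: 2.9
```

```bash
python3 -c "
from h import *
st()"
```

```text
t 12.65 p [0.5449 0.0967 0.0828] yang 34.96 q [ -2.2  32.1  87.2   0.1  60.7 -37.2] F [ 2.6  6.3 -0.9] M [ 0.92 -0.44  0.1 ] w 0.0505 gf 2.9
```

Call:
jog_arm:
  hand: [0.0505,0.0505,0.0505,0.0505,0.0505]
  travel:
    - [0.0003,0.0006,0]
    - [0,0,0]
    - [0,0,0]
    - [0,0,0]
    - [0,0,0]
  yaw: [-0.02,-0.02,-0.02,0,0]

```text
time_s: 13.28
position: [0.5452, 0.097, 0.0828]
tool_rot: [[-0.523, 0.852, -0.001], [0.852, 0.523, 0.001], [0.001, -0.0, -1.0]]
ft_force: [2.0, 4.9, -0.7]
grip_width: 0.0504
gripper_force: 3.0
```

```bash
python3 -c "
from h import *
st()"
```

```text
t 13.28 p [0.5452 0.097  0.0828] yang 31.52 q [ -2.2  32.1  87.2   0.   60.7 -33.7] F [ 2.   4.9 -0.7] M [ 0.83 -0.28  0.15] w 0.0504 gf 3.0
```

Call:
jog_arm:
  hand: [0.0505,0.0505,0.0505,0.0505,0.0505]
  travel:
    - [0,0,0]
    - [0,0,0]
    - [0,0,0]
    - [0,0,0]
    - [0,0,0]
  yaw: [-0.02,-0.02,-0.02,0,0]

```text
time_s: 13.9
position: [0.5453, 0.097, 0.0828]
tool_rot: [[-0.471, 0.882, -0.0], [0.882, 0.471, 0.001], [0.001, 0.0, -1.0]]
ft_force: [2.8, 5.3, -0.4]
grip_width: 0.0504
gripper_force: 4.9
```

```bash
python3 -c "
from h import *
st()"
```

```text
t 13.9 p [0.5453 0.097  0.0828] yang 28.07 q [ -2.2  32.1  87.2   0.   60.7 -30.3] F [ 2.8  5.3 -0.4] M [ 0.85 -0.37  0.04] w 0.0504 gf 4.9
```

Call:
jog_arm:
  hand: [0.0505,0.0505,0.0505,0.0505,0.0505]
  travel:
    - [0,0.0004,0]
    - [0,0,0]
    - [0,0,0]
    - [0,0,0]
    - [0,0,0]
  yaw: [-0.02,-0.02,0,0,0]

```text
time_s: 14.52
position: [0.5452, 0.097, 0.0829]
tool_rot: [[-0.436, 0.9, -0.0], [0.9, 0.436, 0.0], [0.0, -0.0, -1.0]]
ft_force: [-0.3, 4.1, -0.0]
grip_width: 0.0508
gripper_force: 7.6
```

```bash
python3 -c "
from h import *
st()"
```

```text
t 14.53 p [0.5452 0.097  0.0829] yang 25.84 q [ -2.2  32.1  87.2   0.   60.7 -28. ] F [-0.3  4.1 -0. ] M [0.52 0.07 0.01] w 0.0508 gf 7.6
```

The grip force jumped to 7.6 N, which matches the tab springs, and the turning moment dropped to zero. That points to the notch, so I'll open slowly and see whether the tabs follow the pads out.

Call:
jog_arm:
  hand: [0.0515,0.0525,0.0535,0.054,0.054]
  travel:
    - [0,0,0]
    - [0,0,0]
    - [0,0,0]
    - [0,0,0]
    - [0,0,0]
  yaw: [0,0,0,0,0]

```text
time_s: 15.15
position: [0.5452, 0.097, 0.0826]
tool_rot: [[-0.436, 0.9, -0.001], [0.9, 0.436, -0.0], [0.0, -0.001, -1.0]]
ft_force: [0.7, 2.6, -7.2]
grip_width: 0.054
gripper_force: 5.2
```

```bash
python3 -c "
from h import *
st()"
```

```text
t 15.15 p [0.5452 0.097  0.0826] yang 25.84 q [ -2.2  32.2  87.2  -0.   60.7 -28. ] F [ 0.7  2.6 -7.2] M [ 0.35 -0.05  0.01] w 0.054 gf 5.2
```

Call:
jog_arm:
  hand: [0.057,0.062,0.07,0.078,0.078]
  travel:
    - [0,0,0]
    - [0,0,0]
    - [0,0,0]
    - [0,0,0]
    - [0,0,0]
  yaw: [0,0,0,0,0]

```text
time_s: 15.78
position: [0.5454, 0.097, 0.083]
tool_rot: [[-0.436, 0.9, 0.0], [0.9, 0.436, -0.0], [-0.0, 0.0, -1.0]]
ft_force: [0.2, -0.5, -0.2]
grip_width: 0.078
gripper_force: 0.0
```

Call:
jog_arm:
  hand: [0.078,0.078,0.078,0.078,0.078]
  travel:
    - [0,0,0]
    - [0,0,0]
    - [0,0,0.01]
    - [0,0,0.03]
    - [0,0,0.04]
  yaw: [0,0,0,0,0]

```text
time_s: 16.4
position: [0.545, 0.097, 0.1639]
tool_rot: [[-0.436, 0.9, -0.001], [0.9, 0.436, -0.0], [0.001, -0.001, -1.0]]
ft_force: [-0.1, 0.2, -0.1]
grip_width: 0.0778
gripper_force: 0.0
```

```bash
python3 - <<'E'
from h import *
import cv2
st()
b=env.get_image("side")[:,:,::-1];b=cv2.resize(b[190:290,195:340],None,fx=5,fy=5,interpolation=3)
cv2.imwrite("pics/s2.png",b)
E
```

```text
t 16.4 p [0.545  0.097  0.1639] yang 25.84 q [ -2.2  26.5  81.5  -0.   72.1 -28. ] F [-0.1  0.2 -0.1] M [-0.   -0.03  0.01] w 0.0778 gf 0.0
```

View pics/s2.png

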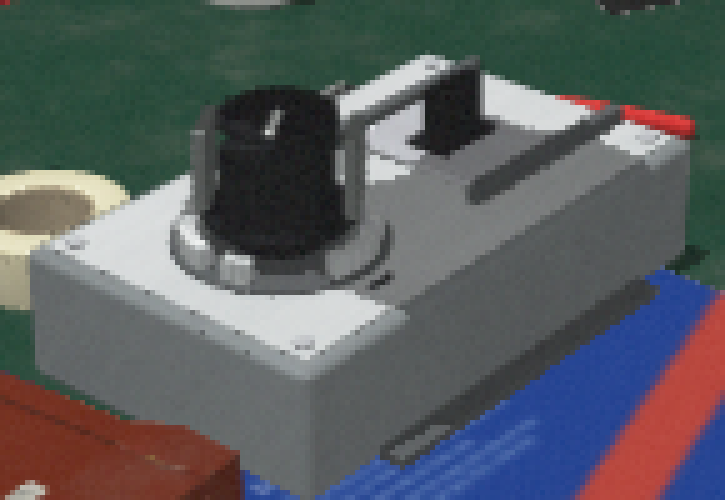

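The side view shows the pointer turned about 60°, both tabs standing out (faces near (203,160) and (355,170)), and the shutter still closed. Next I'll close the fingers, align with the box, and descend between knob and fin.

Call:
jog_arm:
  hand: [0.05,0.02,0,0,0]
  travel:
    - [-0.0015,-0.012,0]
    - [-0.0015,-0.012,0]
    - [-0.0015,-0.012,0]
    - [-0.0015,-0.012,0]
    - [-0.0015,-0.013,0]
  yaw: [-0.11,-0.11,-0.11,-0.11,-0.1]

```text
time_s: 17.08
position: [0.5379, 0.0357, 0.1635]
tool_rot: [[0.092, 0.996, 0.001], [0.996, -0.092, -0.0], [-0.0, 0.001, -1.0]]
ft_force: [-0.2, 0.1, 1.0]
grip_width: -0.0001
gripper_force: 0.0
```

Call:
jog_arm:
  hand: [0,0,0,0,0]
  travel:
    - [0,0,-0.03]
    - [0,0,-0.02]
    - [0,0,-0.01]
    - [0,0,-0.01]
    - [0,0,0]
  yaw: [0,0,0,0,0]

```text
time_s: 17.7
position: [0.5378, 0.0361, 0.0928]
tool_rot: [[0.089, 0.996, -0.0], [0.996, -0.089, 0.0], [0.0, -0.0, -1.0]]
ft_force: [0.1, -0.9, -0.2]
grip_width: -0.0001
gripper_force: 0.0
```

```bash
python3 - <<'E'
from h import *
import cv2
st()
b=env.get_image("side")[:,:,::-1];b=cv2.resize(b[150:290,195:340],None,fx=4,fy=4,interpolation=3)
cv2.imwrite("pics/s3.png",b)
E
```

```text
t 17.7 p [0.5378 0.0361 0.0928] yang -5.09 q [-8.8 30.2 89.  -0.  60.8 -3.7] F [ 0.1 -0.9 -0.2] M [-0.05 -0.02 -0.05] w -0.0001 gf 0.0
```

View pics/s3.png

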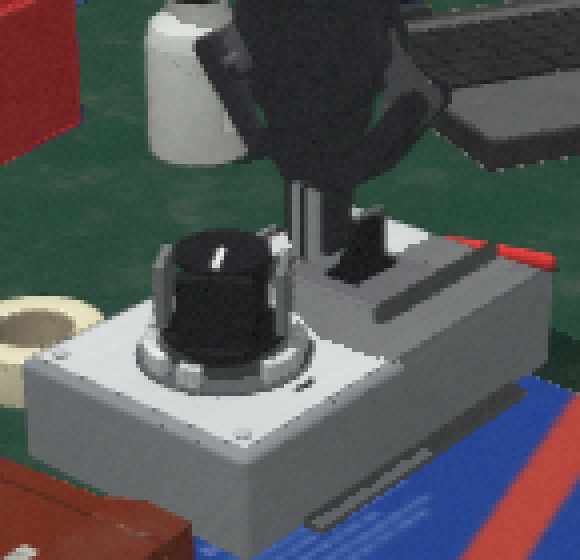

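The closed fingers stand between the knob and the fin, with tips near (320,250) and the fin at (365,245). I'll lower a little, then push along the box's -y.

Call:
jog_arm:
  hand: [0,0,0,0,0]
  travel:
    - [0,0,-0.006]
    - [0,0,-0.004]
    - [0,0,0]
    - [-0.0003,-0.003,0]
    - [-0.0003,-0.003,0]
  yaw: [0,0,0,0,0]

```text
time_s: 18.38
position: [0.5373, 0.0298, 0.083]
tool_rot: [[0.089, 0.996, 0.0], [0.996, -0.089, -0.0], [-0.0, 0.0, -1.0]]
ft_force: [-1.4, 1.0, 1.5]
grip_width: 0.0002
gripper_force: 0.0
```

Call:
jog_arm:
  hand: [0,0,0,0,0]
  travel:
    - [-0.0003,-0.003,0]
    - [-0.0003,-0.003,0]
    - [-0.0003,-0.003,0]
    - [-0.0003,-0.003,0]
    - [-0.0003,-0.003,0]
  yaw: [0,0,0,0,0]

```text
time_s: 19.0
position: [0.5358, 0.0149, 0.083]
tool_rot: [[0.089, 0.996, 0.0], [0.996, -0.089, 0.0], [0.0, 0.0, -1.0]]
ft_force: [1.4, 2.6, 0.8]
grip_width: -0.0002
gripper_force: 1.0
```

Call:
jog_arm:
  hand: [0,0,0,0,0]
  travel:
    - [-0.0002,-0.002,0]
    - [-0.0002,-0.002,0]
    - [-0.0002,-0.002,0]
    - [-0.0002,-0.002,0]
    - [0,0,0]
  yaw: [0,0,0,0,0]

```text
time_s: 19.62
position: [0.5349, 0.0067, 0.0829]
tool_rot: [[0.089, 0.996, -0.0], [0.996, -0.089, -0.0], [-0.0, -0.0, -1.0]]
ft_force: [-0.9, -0.2, 0.1]
grip_width: -0.0001
gripper_force: 0.1
```

Call:
jog_arm:
  hand: [0,0,0,0,0]
  travel:
    - [-0.0001,-0.001,0]
    - [-0.0001,-0.001,0]
    - [-0.0001,-0.001,0]
    - [-0.0001,-0.001,0]
    - [-0.0001,-0.001,0]
  yaw: [0,0,0,0,0]

```text
time_s: 20.25
position: [0.5344, 0.002, 0.0829]
tool_rot: [[0.089, 0.996, -0.0], [0.996, -0.089, 0.0], [0.0, -0.0, -1.0]]
ft_force: [1.1, 2.1, 0.7]
grip_width: -0.0002
gripper_force: 1.0
```

Call:
jog_arm:
  hand: [0,0,0,0,0]
  travel:
    - [-0.0001,-0.001,0]
    - [-0.0001,-0.001,0]
    - [-0.0001,-0.001,0]
    - [0,0,0]
    - [0,0,0]
  yaw: [0,0,0,0,0]

```text
time_s: 20.88
position: [0.5341, -0.0011, 0.0829]
tool_rot: [[0.089, 0.996, -0.0], [0.996, -0.089, -0.0], [-0.0, -0.0, -1.0]]
ft_force: [0.1, 1.3, -0.6]
grip_width: -0.0
gripper_force: 0.3
```

Call:
jog_arm:
  hand: [0,0,0,0,0]
  travel:
    - [-0.0001,-0.0008,0]
    - [-0.0001,-0.0008,0]
    - [0,0,0]
    - [0,0,0]
    - [0,0,0]
  yaw: [0,0,0,0,0]

```text
time_s: 21.5
position: [0.534, -0.0026, 0.0829]
tool_rot: [[0.089, 0.996, -0.0], [0.996, -0.089, -0.0], [-0.0, -0.0, -1.0]]
ft_force: [1.2, 1.3, -0.9]
grip_width: -0.0
gripper_force: 0.6
```

Not at the stop yet, so I'll keep pushing in small steps and watch the force.

Call:
jog_arm:
  hand: [0,0,0,0,0]
  travel:
    - [-0.0001,-0.0008,0]
    - [-0.0001,-0.0008,0]
    - [0,0,0]
    - [0,0,0]
    - [0,0,0]
  yaw: [0,0,0,0,0]

```text
time_s: 22.12
position: [0.5338, -0.0042, 0.0829]
tool_rot: [[0.089, 0.996, 0.0], [0.996, -0.089, -0.0], [-0.0, 0.0, -1.0]]
ft_force: [0.9, 0.8, -1.1]
grip_width: 0.0
gripper_force: 0.5
```

Call:
jog_arm:
  hand: [0,0,0,0,0]
  travel:
    - [-0.0001,-0.0008,0]
    - [-0.0001,-0.0008,0]
    - [0,0,0]
    - [0,0,0]
    - [0,0,0]
  yaw: [0,0,0,0,0]

```text
time_s: 22.75
position: [0.5337, -0.0046, 0.083]
tool_rot: [[0.089, 0.996, 0.001], [0.996, -0.089, 0.002], [0.002, 0.0, -1.0]]
ft_force: [2.5, 9.2, -0.5]
grip_width: -0.0003
gripper_force: 4.6
```

The force rose to 9 N without further motion, so this is the end stop. I'll back off, lift and check.

Call:
jog_arm:
  hand: [0,0,0,0,0]
  travel:
    - [0.0003,0.003,0]
    - [0.0005,0.005,0]
    - [0,0,0.02]
    - [0,0,0.04]
    - [0,0,0.05]
  yaw: [0,0,0,0,0]

```text
time_s: 23.38
position: [0.5339, 0.0023, 0.1936]
tool_rot: [[0.089, 0.996, -0.002], [0.996, -0.089, 0.0], [-0.0, -0.002, -1.0]]
ft_force: [0.0, -0.4, 0.9]
grip_width: -0.0002
gripper_force: 0.0
```

Call:
jog_arm:
  hand: [0,0,0,0,0]
  travel:
    - [-0.03,0,0.03]
    - [-0.04,0,0.02]
    - [-0.04,0,0]
    - [-0.02,0,0]
    - [0,0,0]
  yaw: [0,0,0,0,0]

```text
time_s: 24.0
position: [0.4036, 0.0023, 0.2433]
tool_rot: [[0.089, 0.996, 0.001], [0.996, -0.089, -0.0], [-0.0, 0.001, -1.0]]
ft_force: [0.1, 0.9, -0.1]
grip_width: 0.0001
gripper_force: 0.0
```

```bash
python3 - <<'E'
from h import *
import cv2
st()
b=env.get_image("side")[:,:,::-1];b=cv2.resize(b[190:290,195:340],None,fx=5,fy=5,interpolation=3)
cv2.imwrite("pics/s4.png",b)
E
```

```text
t 24.0 p [0.4036 0.0023 0.2433] yang -5.12 q [-16.6   7.2  95.8  -0.   77.  -11.5] F [ 0.1  0.9 -0.1] M [-0.03 -0.05  0.01] w 0.0001 gf 0.0
```

View pics/s4.png

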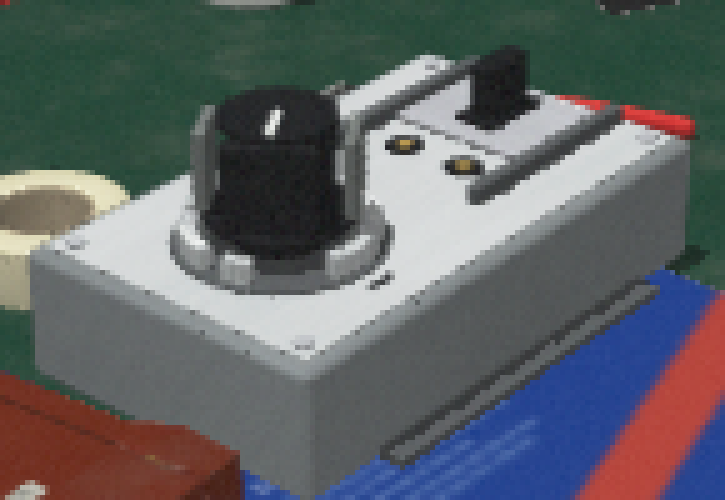

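Both sockets are uncovered, at (403,146) and (463,166). The shutter stands at its stop, the knob is locked with its tabs out, and the arm is clear.

```bash
python3 -c "
from rig import env
print(env.close_job())"
```

```text
the job is handed in; nothing more can be done
None
```

The job is handed in at about 24 s of the 58 s allowed: the knob is in its next notch at about 1.0 rad with both tabs out, the shutter is at its end stop with both sockets uncovered, and the arm is clear; the hand-in call returned no verdict.

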